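# Present the ball dish to the parts crate

### The arm

A 6-joint arm with a two-finger parallel gripper is mounted at the origin on a cart in front of the work surface, level with it; the furniture and walls round the work are solid. World frame = base frame: x ahead of the robot, y to its left, z up, the work surface at z = 0. Lengths are in m, angles in rad, forces in N, time in s.
With the tool pointing down it reaches from about 0.425 to 0.925 m from the base axis. Payload 12.5 kg.
Tool frame: the origin (TCP) lies at the very end of the fingers, on their centre line; the grasp point (between the pads) lies 19 mm behind it (env.grip_point_offset is the z of the grasp point in the tool frame, in m); z points along the fingers, y is the line along which they close (so a half turn about z gives the same grasp; the last joint's range is limited). The gripper opens to 85 mm and grips with 20 to 120 N. Pads are 22 mm wide; open, the fingers measure 114 mm over their backs; the gripper's body (76 mm by 85 mm) begins 54 mm behind the grasp point. The pads swing forward as they close: fully open they stand 13 mm farther back than shut.
Start: joints at [-1.317, 0.491, 1.559, -0, 1.092, -0.106], TCP at [0.22, -0.585, 0.231] pointing down, gripper open.
Joint ranges: [-3.1, 3.1], [-0.84, 2.19], [0.05, 2.79], [-1.13, 4.28], [0.06, 2.93], [-2.69, 2.69]. Speed limits (rad/s): [2.22, 2.22, 2.79, 3.14, 3.14, 3.14].

### API

Orientations are given as a rotation vector (axis times angle).
In Python, from workcell import env gives the robot as it stands. The module is installed in compiled form; this text tells all that it offers.
- The arm moves only by the tool step_arm, never from a script. Its argument "commands" is one flat list of numbers, 5 for each row, row after row: the shift along the tool's x, y, z in mm, then the turn about the tool's z in rad, then the closure, from 0 (fully open) to 1 (shut). A call has 1 to 10 rows; each row shifts and turns the commanded pose from where the row before left it, along the tool's axes as they then stand; what a row does not reach is not made up. A row lasts 1/8 s, in which the tool goes at most 62.5 mm and 10.7 degrees, less where a joint would pass 70% of its speed; a pose out of reach is approached as far as the arm can. A call is refused whole if a number of a shift passes 62.5 or a number of a turn 0.188, either way. A call with a gripper value outside its range is refused whole. The fingers move at their own pace and stop on an object; "force" is the grip in N (left out, the last holds). Time passes only in rows, so rows that do not move let the fingers close. It gives the time, the measured TCP pose, the force, the opening and the grip force at its end, in the units of the state.
- env.get_state(): the state, without advancing time (a new reading comes with each control period).
- env.camera(name): name is "scene" or "side" or "wrist"; returns a dict with "pixels" (420x560x3 uint8, blue, green, red), "fx", "fy", "cx", "cy" (pixels), "k1" (the pictures are not rectified: a ray, as slopes to the right and down, at radius r is drawn at 1 + k1 r^2 times it, then the intrinsics apply), "rvec" (rotation vector, rad) and "tvec" (3), from world to camera coordinates, as OpenCV has them. Camera axes: x right, y down, z forward; pixel columns grow to the right and rows downward; lengths in m; the calibration is good to about 2 mm. A picture is of the moment at which its call begins. There is no depth.
- env.job_done(): hands the job in; it is judged then, once.
The state is a dict: "clock": time; "joint_positions": joint angles; "dq": joint speeds; "effort": joint torques, N m; "ee_pos": TCP position; "eef_rot": TCP orientation; "wrist_force": force on the tool from outside, world axes, zero at the start; "ft_torque": the same for the moment, N m; "opening": opening from 0.0 (shut) to 1.0 (fully open); "grasp_force": force on a finger pad.
Only numpy, scipy, OpenCV 4.12 (cv2) and the standard library are available. Lean on these libraries where they do the work, as an engineer would, in place of code of your own. Each camera call takes 0.05 s, during which the arm holds its last target. There are 200 camera calls.

### The job

Stand the loose bottle upright in the middle cell of the crate, beside the stored bottle, and let go of it. Then lift the ball dish by its grip bar and turn it about a quarter turn, level and so gently that the steel ball never leaves the engraved ring at its middle, until the spout points along the row of cells towards the bottles. Finish while still holding the dish level and still, just higher than the bottles and touching nothing else, with the spout tip over the centre of the empty end cell, ready to pour, and with the other things on the bench left where they were.

Things in the scene. Friction and masses are not known exactly. Their poses are not given: they have to be found in the camera images.
- crate: plywood crate fixed to the bench, open above, 68 x 194 x 35 mm high, walls and floor 5 mm; three cells in one row, each 58 x 58 mm inside. Origin at the centre of its underside, on the bench; its y axis runs along the row, from the stored bottle's end towards the empty end cell; z up. Its place and yaw vary, the yaw by up to 0.2 rad either way
- cell_0 (a point): centre of the inner floor (5 mm above the bench) of the crate's end cell at its +y end, empty: the spout goes over this one. Centres of neighbouring cells are 63 mm apart
- cell_1 (a point): centre of the inner floor of the crate's middle cell, where the loose bottle goes
- cell_2 (a point): centre of the inner floor of the crate's other end cell, where the stored bottle stands
- bottle: the loose bottle: white screw-cap bottle, 40 mm diameter, 80 mm tall (body 40 mm wide up to 62 mm, cap 36 mm wide above), 40 to 85 g, standing upright on the bench; origin at the centre of its underside, z up along its axis
- bottle_mid (a point): centre of the loose bottle, half-way up (40 mm above its underside)
- stored_bottle_mid (a point): centre, half-way up, of a second bottle of the same shape, which stands in the crate's end cell cell_2 and stays there
- dish: ball dish: round aluminium dish, flat foot, 110 mm across, shallow conical hollow, rim 16 mm high, a 22 mm wide spout along +x, and a bail: two thin uprights at y = +/-52 mm carrying a grip bar. 180 to 290 g. Origin at the centre of its underside, z up, x towards the spout. It stands flat on the bench, its spout pointing away from the robot (along world x within 0.3 rad)
- dish_bar (a point): centre of the dish's grip bar, 98 mm above the dish's underside, straight over its middle; axes as the dish's. The grey bar is 92 mm long along the dish's y, 14 mm wide along x (the width to grip) and 20 mm high; about 60 mm free space between its underside and the ball
- dish_seat (a point): where the ball's centre is when it rests in the middle of the dish, 17 mm above the dish's underside; an engraved ring of 22 mm radius surrounds the middle
- spout_tip (a point): middle of the spout's outer end, 78 mm from the dish's middle along its x axis, 11 mm above its underside
- ball_center (a point): centre of the steel ball, 25 mm diameter, 64 g, which lies loose in the middle of the dish; it starts to roll if the dish tilts more than about 8 degrees or is accelerated by more than about 1.4 m/s2
- gauge_block: bystander: steel drilling jig, 32 x 50 x 16 mm, origin at the centre of its underside
- relay_1: bystander: small plug-in relay, 22 x 28 x 36 mm, origin at the centre of its underside
- terminal: bystander: flat grey rail terminal lying on its side, 40 x 48 x 10 mm, origin at the centre of its underside

How it is judged:
By the outcome, as a careful person would: the job done as asked, in the order asked, and still so for the second after the job is handed in, while the arm keeps its last pose, push and grip.
It also fails if it takes over 54 s, if anything falls off the work surface, if the arm or the gripper's body presses on something with over 40 N, if the wrist force passes 120 N, or if a joint passes its speed limit or range.

## Working session

There is one attempt and no reset: what is moved stays moved. The work goes in short steps, Python scripts to look and compute and a tool call to move; the robot and the scene stay as the last step left them, time stands still between calls to the robot, and variables do not carry over. Pictures are saved under pics/ and viewed, at most 10 in all, crops included, and the job is handed in when it is done.

Besides the shell and the picture viewer there is one more tool, called after ">>>" as name(argument=value, ...) on one line, values as JSON. step_arm: Moves the arm, as the interface text tells. Its arguments: {"type":"object","properties":{"commands":{"type":"array"},"force":{"type":"number"}},"required":["commands"]}

```bash
mkdir -p pics
cat > h.py <<'E'
import numpy as np, cv2
from workcell import env
def snap(n,f):
    c=env.camera(n); cv2.imwrite('pics/'+f+'.png',c['pixels'])
    np.save('pics/'+f+'.npy',{k:v for k,v in c.items() if k!='pixels'},allow_pickle=True)
def cam(f):
    c=np.load('pics/'+f+'.npy',allow_pickle=True).item(); R=cv2.Rodrigues(np.array(c['rvec'],float))[0]
    K=np.array([[c['fx'],0,c['cx']],[0,c['fy'],c['cy']],[0,0,1.]]); return c,R,np.array(c['tvec'],float).ravel(),K,np.array([c['k1'],0,0,0,0.])
def back(f,uv,z):
    c,R,t,K,D=cam(f); p=cv2.undistortPoints(np.array(uv,float).reshape(-1,1,2),K,D)[:,0]
    d=np.c_[p,np.ones(len(p))]@R; o=-R.T@t
    z=np.broadcast_to(z,len(d)); return o+d*((z-o[2])/d[:,2])[:,None]
def proj(f,P):
    c,R,t,K,D=cam(f); return cv2.projectPoints(np.array(P,float).reshape(-1,1,3),R,t,K,D)[0][:,0]
E
python3 - <<'E'
from h import *
snap('scene','s0');snap('side','d0')
print(env.get_state()); 
for f in('s0','d0'):
    c,R,t,K,D=cam(f);print(-R.T@t,R[2],c['fx'],c['k1'])
a=cv2.imread('pics/s0.png');print(a.shape)
cv2.imwrite('pics/s0b.png',cv2.resize(a,(800,600)));cv2.imwrite('pics/d0b.png',cv2.resize(cv2.imread('pics/d0.png'),(800,600)))
E
```

```text
{'clock': 0.1, 'joint_positions': array([-1.31660400e+00,  4.91509820e-01,  1.55939730e+00,  2.39066352e-06,
        1.09171225e+00, -1.05608231e-01]), 'dq': array([ 4.30692276e-04, -1.41122148e-03, -2.78836525e-04, -3.53359438e-05,
        4.30468519e-04,  3.02521042e-04]), 'effort': array([ 2.81634173e-03, -6.19444728e+01, -2.62024856e+01, -6.43906628e-05,
        2.91425393e-03, -5.61560995e-06]), 'ee_pos': array([ 0.2200198, -0.5847733,  0.2307766]), 'eef_rot': array([-3.08988498e+00, -5.61944825e-01,  1.16344969e-04]), 'wrist_force': array([-0.42386839, -0.26566048, -0.34031277]), 'ft_torque': array([-0.0169505 , -0.04653667, -0.00813487]), 'grasp_force': 0.0, 'opening': 1.0027031829521071}
[0.30112754 0.42527961 0.79861963] [ 0.28573952 -0.56695233 -0.77260467] 394.83559252646205 -0.006632696360432952
[-0.05183532 -1.36936145  0.76643852] [ 0.39380533  0.81273059 -0.42940233] 540.2017203503357 -0.04028765757388969
(420, 560, 3)
```

View pics/s0b.png

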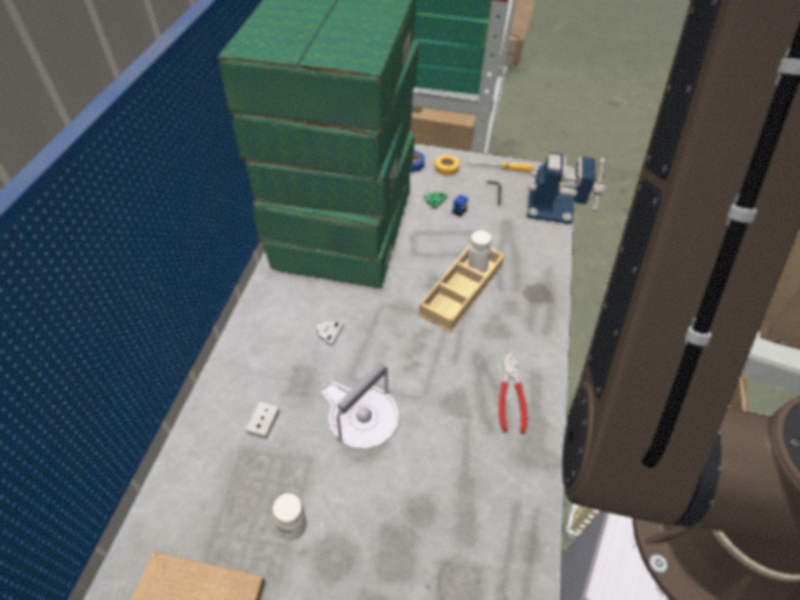

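View pics/d0b.png

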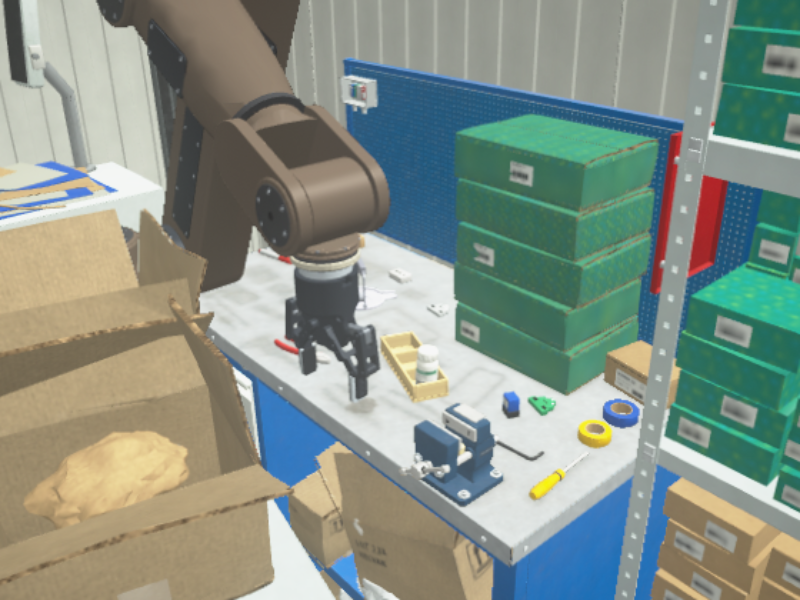

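The scene view shows the loose bottle (288,512 of 800x600), the dish (363,412) with its spout up-left, and the crate (462,285) with the stored bottle at its far end. The bench is clear between them. Next I enlarge these for pixel readings.

Run:
```python
import cv2,numpy as np
a=cv2.imread('pics/s0.png');o=np.zeros((580,800,3),np.uint8)
o[:,:480]=cv2.resize(a[240:385,170:290],None,fx=4,fy=4,interpolation=2)
o[:320,490:790]=cv2.resize(a[155:235,285:360],None,fx=4,fy=4,interpolation=2)
cv2.imwrite('pics/s0c.png',o)
```

```text
(no output)
```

View pics/s0c.png

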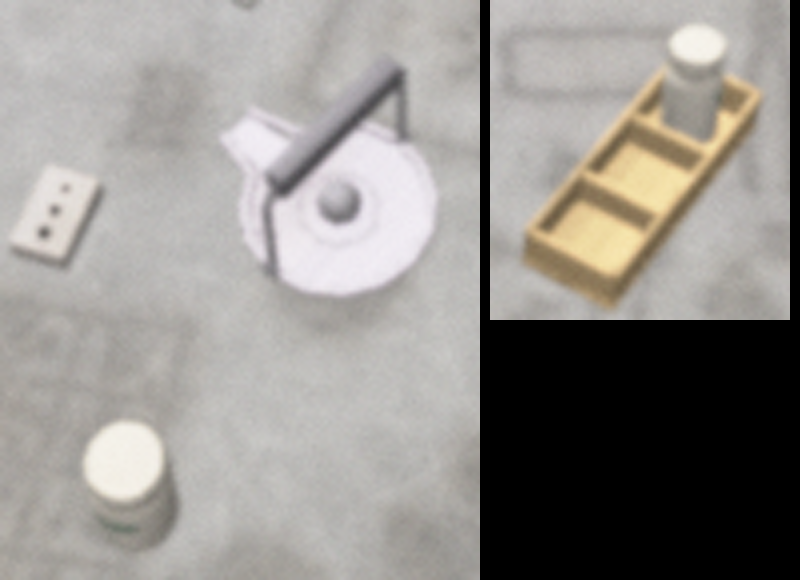

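The crop shows the loose bottle's cap centre at (124,460), the ball at (339,200), bar ends near (279,184) and (394,66), and the spout end near (236,121). In the right-hand crop the crate rim corners are at (525,235), (612,290) and (760,92), and the stored cap is at (697,45).

Run:
```python
from h import *
np.set_printoptions(precision=4,suppress=True)
L=lambda p:[170+(p[0]+.5)/4-.5,240+(p[1]+.5)/4-.5]
R=lambda p:[285+(p[0]-490+.5)/4-.5,155+(p[1]+.5)/4-.5]
g=lambda p,z:back('s0',[p],z)[0]
print('bottle',g(L((124,460)),.08))
b1,b2=g(L((279,184)),.098),g(L((394,66)),.098);s=g(L((236,121)),.013);k=g(L((339,200)),.017)
print('bar',b1,b2,(b1+b2)/2,np.linalg.norm(b1-b2),'yaw',np.arctan2(*(b1-b2)[:2][::-1])-np.pi/2, 'ball',k,'spout',s,np.linalg.norm((s-k)[:2]),np.arctan2((s-k)[1],(s-k)[0]))
c1,c2,c3=[g(R(p),.035) for p in((525,235),(612,290),(760,92))]
print('crate',c1,c2,c3,np.linalg.norm(c1-c2),np.linalg.norm(c2-c3),'ctr',(c1+c3)/2,'yaw',np.arctan2(*(c2-c3)[:2][::-1])-np.pi/2)
print('stored',g(R((697,45)),.085))
```

```text
bottle [0.5299 0.261  0.08  ]
bar [0.5345 0.1159 0.098 ] [0.5172 0.028  0.098 ] [0.5258 0.0719 0.098 ] 0.0895793390272179 yaw -0.19407506895348225 ball [0.5273 0.073  0.017 ] spout [0.6053 0.0553 0.013 ] 0.07998946281123619 -0.22292574249448469
crate [ 0.5412 -0.1483  0.035 ] [ 0.4759 -0.1348  0.035 ] [ 0.4562 -0.3354  0.035 ] 0.06673373462519593 0.2015032832983233 ctr [ 0.4987 -0.2418  0.035 ] yaw -0.09745773848877959
stored [ 0.4972 -0.3059  0.085 ]
```

>>> step_arm(commands=[0, 0, 0, -0.185, 0, 0, 0, 0, -0.185, 0, 0, 0, 0, -0.185, 0, 0, 0, 0, -0.185, 0, 0, 0, 0, -0.185, 0, 0, 0, 0, -0.185, 0])

```text
clock: 0.85
ee_pos: [0.22, -0.5848, 0.231]
eef_rot: [-2.324, -2.113, -0.0]
wrist_force: [-0.4, -0.2, 0.1]
opening: 1.004
grasp_force: 0.0
```

```bash
cat >> h.py <<'E'
def to(x,y,z,yaw=None):
    "total tool-axis shift in mm (with the tool at its present yaw) and turn"
    s=env.get_state(); R=cv2.Rodrigues(np.array(s['eef_rot'],float))[0]; w=np.arctan2(R[1,0],R[0,0])
    print('at',np.round(s['ee_pos'],4),'yaw',round(w,4),'tilt',round(float(np.degrees(np.arccos(-R[2,2]))),2),'shift',np.round(R.T@(np.array([x,y,z])-s['ee_pos'])*1000,1),'turn',None if yaw is None else round(w-yaw,4),'t',round(s['clock'],2),'open',round(s['opening'],3),'F',np.round(s['wrist_force'],1),round(s['grasp_force'],1))
E
python3 -c "
from h import *
print(back('s0',[(187,185),(262,196),(274,161)],0))
to(.46,-.2,.25,1.47);to(.53,.261,.15,1.47)"
```

```text
[[ 8.54641810e-01 -1.25559277e-01  0.00000000e+00]
 [ 6.53383931e-01 -1.88526963e-01  0.00000000e+00]
 [ 6.88757257e-01 -3.24555077e-01 -1.11022302e-16]]
at [ 0.22   -0.5848  0.231 ] yaw 1.4759 tilt 0.04 shift [405.9 202.4 -18.9] turn 0.0059 t 0.85 open 1.004 F [-0.4 -0.2  0.1] 0.0
at [ 0.22   -0.5848  0.231 ] yaw 1.4759 tilt 0.04 shift [871.4 228.5  81.4] turn 0.0059 t 0.85 open 1.004 F [-0.4 -0.2  0.1] 0.0
```

>>> step_arm(commands=[40, 20, -4, 0, 0, 40, 20, -4, 0, 0, 40, 20, -4, 0, 0, 40, 20, -4, 0, 0, 40, 20, -4, 0, 0, 40, 20, -4, 0, 0, 40, 20, -4, 0, 0, 40, 20, -4, 0, 0, 40, 20, -4, 0, 0, 0, 0, 0, 0, 0])

```text
clock: 2.1
ee_pos: [0.4364, -0.2429, 0.2674]
eef_rot: [2.327, 2.11, 0.0]
wrist_force: [0.4, 0.3, 0.4]
opening: 1.002
grasp_force: 0.0
```

```bash
python3 -c "
from h import *
snap('wrist','w0');c,R,t,K,D=cam('w0');print(-R.T@t,R[2])
cv2.imwrite('pics/w0b.png',cv2.resize(cv2.imread('pics/w0.png'),(800,600)))
to(.53,.261,.12,1.47)"
```

```text
[ 0.44445201 -0.17158906  0.41119555] [-0.02719048 -0.28114238 -0.95928079]
at [ 0.4359 -0.244   0.2672] yaw 1.4723 tilt 0.01 shift [511.9  44.1 147.2] turn 0.0023 t 2.15 open 1.0 F [-0.   0.8 -0.6] 0.0
```

View pics/w0b.png

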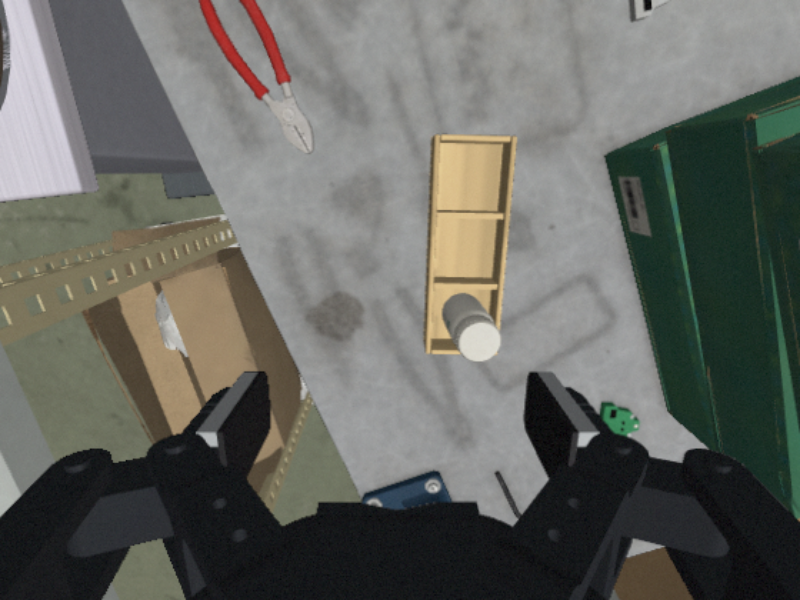

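The wrist view shows the crate from above: rim corners at (435,135), (517,136) and (427,353) of 800x600. The stored cap is at (479,339).

Run:
```python
from h import *
from scipy.optimize import least_squares
np.set_printoptions(precision=4,suppress=True)
uv=np.array([(435,135),(517,136),(427,353)])*.7
P=back('w0',uv,.035);print(P)
loc=np.array([(-.034,.097),(.034,.097),(-.034,-.097)])
def W(p):
    c,s=np.cos(p[2]),np.sin(p[2]);return np.c_[loc@np.array([[c,s],[-s,c]])+p[:2],np.full(3,.035)]
r=least_squares(lambda p:(proj('w0',W(p))-uv).ravel(),[.5,-.24,-.1]);print(r.x,r.fun)
p=r.x;y=np.array([-np.sin(p[2]),np.cos(p[2])])
for k in(1,0,-1):print('cell',1-k,p[:2]+.063*k*y)
print('stored',back('w0',[(479*.7,339*.7)],.085))
```

```text
[[ 0.4783 -0.1459  0.035 ]
 [ 0.545  -0.1531  0.035 ]
 [ 0.4567 -0.3371  0.035 ]]
[ 0.501  -0.2456 -0.1108] [-0.3599 -0.4174  0.4575 -0.1936 -0.1088  0.8402]
cell 0 [ 0.508 -0.183]
cell 1 [ 0.501  -0.2456]
cell 2 [ 0.494  -0.3082]
stored [[ 0.4978 -0.307   0.085 ]]
```

>>> step_arm(commands=[51, 4.4, 0, 0, 0, 51, 4.4, 0, 0, 0, 51, 4.4, 0, 0, 0, 51, 4.4, 0, 0, 0, 51, 4.4, 0, 0, 0, 51, 4.4, 0, 0, 0, 51, 4.4, 0, 0, 0, 51, 4.4, 0, 0, 0, 0, 0, 0, 0, 0])

```text
clock: 3.28
ee_pos: [0.512, 0.1589, 0.2666]
eef_rot: [-2.328, -2.109, 0.001]
wrist_force: [0.6, 0.4, -0.4]
opening: 1.0
grasp_force: 0.0
```

```bash
python3 -c "
from h import *
snap('wrist','w1');c,R,t,K,D=cam('w1');print(-R.T@t,R[2])
cv2.imwrite('pics/w1b.png',cv2.resize(cv2.imread('pics/w1.png'),(800,600)))
to(.53,.261,.12,1.47)"
```

```text
[0.52016612 0.23026137 0.41039771] [-0.02825711 -0.28127279 -0.95921174]
at [0.5117 0.1575 0.2667] yaw 1.4713 tilt 0.06 shift [104.9   8.1 146.6] turn 0.0013 t 3.33 open 1.0 F [-0.8 -0.8 -0.6] 0.0
```

View pics/w1b.png

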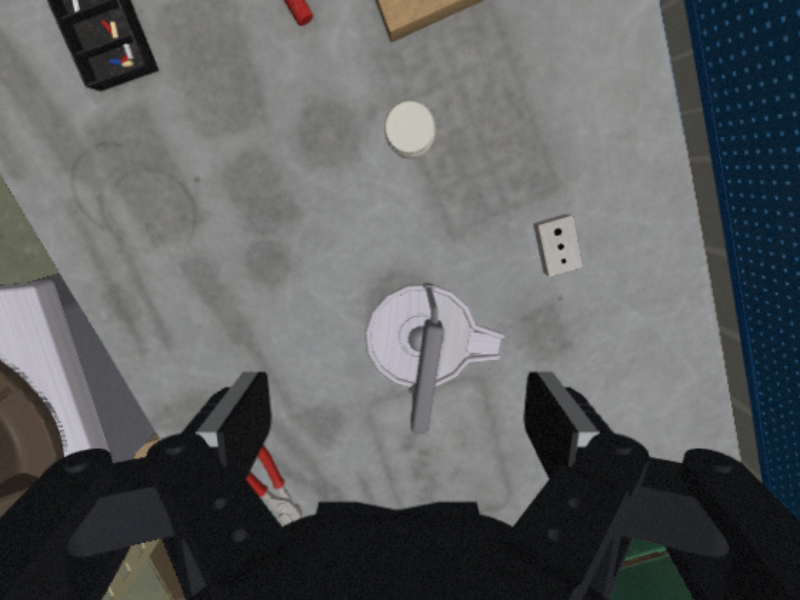

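The wrist view shows the cap top centre at (410,127). The bar runs from (434,322) to (421,431), the spout end is at (501,347), and the dish rim spans x 366–472.

Run:
```python
from h import *
np.set_printoptions(precision=4,suppress=True)
g=lambda u,v,z:back('w1',[(u*.7,v*.7)],z)[0]
print('bottle',g(410,127,.08))
b1,b2=g(434,322,.106),g(421,431,.108);s=g(501,347,.013);k=g(420,337,.017)
print('bar',b1,b2,(b1+b2)/2,np.linalg.norm(b1-b2),'yaw',np.arctan2(*(b1-b2)[:2][::-1])-np.pi/2,'ball',k,'spout',s,np.linalg.norm((s-k)[:2]),np.arctan2((s-k)[1],(s-k)[0]))
b=g(410,127,.08);to(b[0],b[1],.1,1.46);to(b[0],b[1],.034,1.46)
```

```text
bottle [0.5323 0.2598 0.08  ]
bar [0.5369 0.1207 0.106 ] [0.5196 0.0303 0.108 ] [0.5282 0.0755 0.107 ] 0.09207746260771438 yaw -0.1892875053284402 ball [0.5271 0.0746 0.017 ] spout [0.606  0.0545 0.013 ] 0.08142085020167805 -0.24897365344473438
at [0.5117 0.1575 0.2667] yaw 1.4713 tilt 0.06 shift [104.   10.5 166.6] turn 0.0113 t 3.33 open 1.0 F [-0.8 -0.8 -0.6] 0.0
at [0.5117 0.1575 0.2667] yaw 1.4713 tilt 0.06 shift [104.   10.6 232.6] turn 0.0113 t 3.33 open 1.0 F [-0.8 -0.8 -0.6] 0.0
```

>>> step_arm(commands=[35, 3, 10, 0.01, 0, 35, 3, 20, 0, 0, 34, 3.5, 40, 0, 0, 0, 0, 40, 0, 0, 0, 0, 40, 0, 0, 0, 0, 40, 0, 0, 0, 0, 30, 0, 0, 0, 0, 12.5, 0, 0, 0, 0, 0, 0, 0, 0, 0, 0, 0, 0], force=35)

```text
clock: 4.58
ee_pos: [0.5329, 0.2595, 0.0359]
eef_rot: [2.341, 2.094, 0.002]
wrist_force: [0.1, 0.6, 0.4]
opening: 0.996
grasp_force: 0.0
```

>>> step_arm(commands=[0, 0, 0, 0, 0.3, 0, 0, 0, 0, 0.5, 0, 0, 0, 0, 0.6, 0, 0, 0, 0, 0.8, 0, 0, 0, 0, 1, 0, 0, 0, 0, 1, 0, 0, 0, 0, 1, 0, 0, 0, 0, 1], force=35)

```text
clock: 5.58
ee_pos: [0.5325, 0.26, 0.0355]
eef_rot: [2.341, 2.095, 0.001]
wrist_force: [-0.5, 0.1, 6.7]
opening: 0.434
grasp_force: 34.6
```

```bash
python3 -c "
from h import *
to(.501,-.2456,.14,1.46)"
```

```text
at [0.5325 0.26   0.0355] yaw 1.4601 tilt 0.06 shift [-505.9   24.7 -104.7] turn 0.0001 t 5.58 open 0.434 F [-0.5  0.1  6.7] 34.6
```

>>> step_arm(commands=[0, 0, -10, 0, 1, 0, 0, -20, 0, 1, 0, 0, -30, 0, 1, 0, 0, -35, 0, 1, 0, 0, -35, 0, 1, 0, 0, -20, 0, 1, 0, 0, -5, 0, 1, 0, 0, 0, 0, 1])

```text
clock: 6.58
ee_pos: [0.532, 0.2597, 0.1896]
eef_rot: [2.341, 2.095, -0.0]
wrist_force: [-0.3, -0.3, -0.1]
opening: 0.434
grasp_force: 35.3
```

```bash
python3 -c "
from h import *
snap('wrist','w2');snap('scene','s2')
a=cv2.imread('pics/w2.png')[150:420];b=cv2.imread('pics/s2.png')[150:420]
u,v=proj('s2',[(.5325,.26,.19)])[0];u,v=int(u),int(v);print(u,v)
b=cv2.imread('pics/s2.png');b=b[max(0,v-100):v+100,max(0,u-100):u+100]
b=cv2.resize(b,(270,270));a=cv2.resize(a,(520,270));cv2.imwrite('pics/m2.png',np.hstack([a,b]))
to(.501,-.2456,.19,1.46)"
```

```text
190 329
at [0.5319 0.2596 0.1888] yaw 1.4598 tilt 0.09 shift [-505.5   25.3   -0.8] turn -0.0002 t 6.67 open 0.438 F [-0.8  0.1 -0.2] 35.3
```

View pics/m2.png

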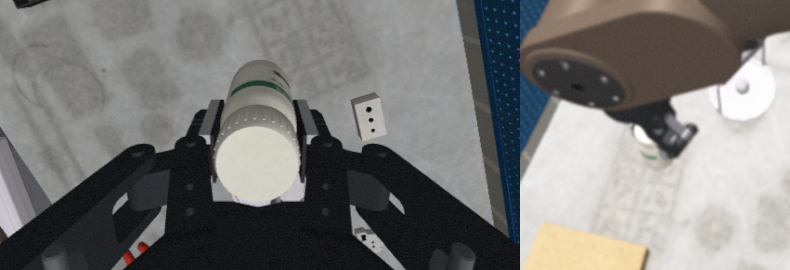

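>>> step_arm(commands=[-20, 1, 0, 0, 1, -40, 2, 0, 0, 1, -60, 3, 0, 0, 1, -60, 3, 0, 0, 1, -60, 3, 0, 0, 1, -60, 3, 0, 0, 1, -60, 3, 0, 0, 1, -60, 3, 0, 0, 1, -45, 3, 0, 0, 1, -30, 2, 0, 0, 1])

```text
clock: 7.92
ee_pos: [0.5019, -0.2377, 0.1892]
eef_rot: [-2.343, -2.092, 0.001]
wrist_force: [0.6, -0.3, -0.1]
opening: 0.437
grasp_force: 35.3
```

>>> step_arm(commands=[-10, 2, 0, 0, 1, 0, 0, 0, 0, 1, 0, 0, 0, 0, 1])

```text
clock: 8.3
ee_pos: [0.504, -0.2443, 0.1897]
eef_rot: [-2.34, -2.095, 0.0]
wrist_force: [0.4, -0.4, -0.6]
opening: 0.436
grasp_force: 35.3
```

```bash
python3 -c "
from h import *
to(.501,-.2456,.0415,1.46)
snap('wrist','w3');snap('scene','s3')
a=cv2.imread('pics/w3.png')
b=cv2.imread('pics/s3.png')[60:260,240:440]
cv2.imwrite('pics/m3.png',np.hstack([cv2.resize(a,(480,360)),cv2.resize(b,(320,360))]))
"
```

```text
at [ 0.504  -0.2443  0.1897] yaw 1.4606 tilt 0.03 shift [ -1.7  -2.7 148.2] turn 0.0006 t 8.3 open 0.436 F [ 0.4 -0.4 -0.6] 35.3
```

View pics/m3.png

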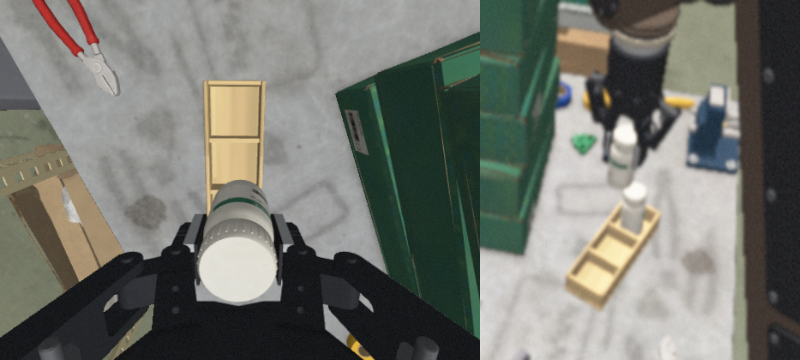

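Bottle still upright in the pads, cell beneath it is clear. Descending.

>>> step_arm(commands=[-1.5, -2.5, 20, 0, 1, 0, 0, 35, 0, 1, 0, 0, 35, 0, 1, 0, 0, 25, 0, 1, 0, 0, 15, 0, 1, 0, 0, 8, 0, 1, 0, 0, 5, 0, 1, 0, 0, 0, 0, 1])

```text
clock: 9.4
ee_pos: [0.5016, -0.2465, 0.0471]
eef_rot: [2.341, 2.095, 0.0]
wrist_force: [0.0, -0.6, -0.9]
opening: 0.429
grasp_force: 35.3
```

>>> step_arm(commands=[0, 0, 2, 0, 1, 0, 0, 2, 0, 1, 0, 0, 0, 0, 1])

```text
clock: 9.78
ee_pos: [0.5015, -0.2465, 0.0428]
eef_rot: [2.341, 2.095, -0.0]
wrist_force: [-0.1, -0.4, -0.4]
opening: 0.435
grasp_force: 35.3
```

>>> step_arm(commands=[0, 0, 1, 0, 1, 0, 0, 1, 0, 1, 0, 0, 0.5, 0, 1, 0, 0, 0, 0, 1])

```text
clock: 10.28
ee_pos: [0.5015, -0.2465, 0.0405]
eef_rot: [2.341, 2.095, -0.0]
wrist_force: [-1.2, 0.7, 3.4]
opening: 0.437
grasp_force: 35.6
```

Touching down (about 4 N). Release slowly, then retreat.

>>> step_arm(commands=[0, 0, 0, 0, 0.5, 0, 0, 0, 0, 0.45, 0, 0, 0, 0, 0.4, 0, 0, 0, 0, 0.3, 0, 0, 0, 0, 0.15, 0, 0, 0, 0, 0, 0, 0, 0, 0, 0, 0, 0, 0, 0, 0])

```text
clock: 11.28
ee_pos: [0.5015, -0.2464, 0.0403]
eef_rot: [2.341, 2.095, -0.0]
wrist_force: [-0.2, -0.0, -0.7]
opening: 0.998
grasp_force: 0.0
```

>>> step_arm(commands=[0, 0, -10, 0, 0, 0, 0, -25, 0, 0, 0, 0, -40, 0, 0, 0, 0, -50, 0, 0, 0, 0, -40, 0, 0, 25, 0, 0, 0, 0, 30, 0, 0, 0, 0, 30, 0, 0, 0, 0, 15, 0, 0, 0, 0, 0, 0, 0, 0, 0])

```text
clock: 12.52
ee_pos: [0.5127, -0.1466, 0.2057]
eef_rot: [2.339, 2.096, 0.0]
wrist_force: [-0.9, -0.4, 0.4]
opening: 1.002
grasp_force: 0.0
```

```bash
python3 -c "
from h import *
snap('wrist','w4');snap('scene','s4')
a=cv2.imread('pics/w4.png')
b=cv2.imread('pics/s4.png')[100:300,240:440]
cv2.imwrite('pics/m4.png',np.hstack([cv2.resize(a,(480,360)),cv2.resize(b,(320,360))]))
to(.527,.0745,.16,-.2+np.pi/2)"
```

```text
at [ 0.5126 -0.1477  0.2055] yaw 1.4598 tilt 0.03 shift [222.4 -10.3  45.4] turn 0.089 t 12.62 open 1.002 F [ 0.4 -0.7  0.8] 0.0
```

View pics/m4.png

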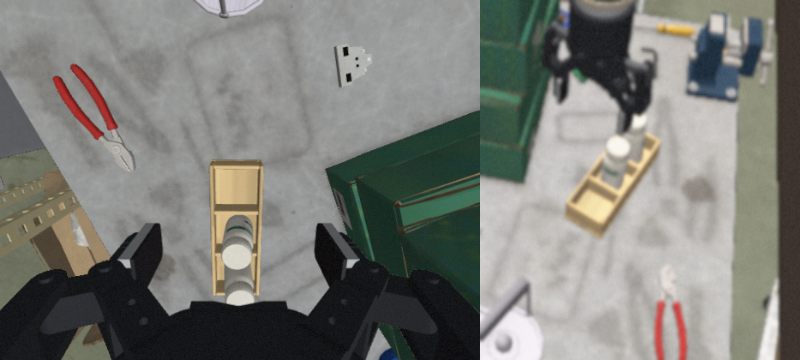

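Both bottles stand upright in cells 1 and 2, and cell 0 is empty. Now hover over the dish bar.

>>> step_arm(commands=[30, -1.5, 5, 0.02, 0, 45, -2, 10, 0.02, 0, 50, -2, 10, 0.02, 0, 45, -2, 10, 0.02, 0, 35, -2, 10, 0.01, 0, 17, -1, 0, 0, 0, 0, 0, 0, 0, 0, 0, 0, 0, 0, 0])

```text
clock: 13.62
ee_pos: [0.5368, 0.0726, 0.1606]
eef_rot: [2.434, 1.986, 0.0]
wrist_force: [-0.6, -0.3, 0.4]
opening: 0.997
grasp_force: 0.0
```

```bash
python3 -c "
from h import *
to(.527,.0745,.16,-.2+np.pi/2)
snap('wrist','w5')
cv2.imwrite('pics/w5b.png',cv2.resize(cv2.imread('pics/w5.png')[140:420,140:420],(600,600),interpolation=2))
"
```

```text
at [0.5368 0.0726 0.1606] yaw 1.369 tilt 0.03 shift [ -0.1 -10.    0.6] turn -0.0018 t 13.62 open 0.997 F [-0.6 -0.3  0.4] 0.0
```

View pics/w5b.png

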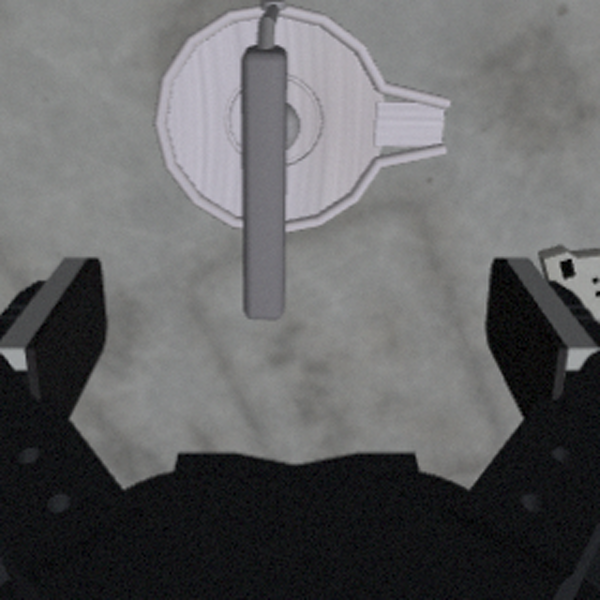

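The crop shows the bar's top from (264,49) to (264,318), the ball near (285,122), and the spout end at (446,126). The finger midline is near column 296.

Run:
```python
from h import *
np.set_printoptions(precision=4,suppress=True)
k=280/600
g=lambda u,v,z:back('w5',[(140+(u+.5)*k-.5,140+(v+.5)*k-.5)],z)[0]
a,b=g(264,49,.107),g(264,318,.108);s=g(446,126,.012)
m=(a+b)/2;print(a,b,m,np.linalg.norm(a-b),'yaw',np.arctan2(*(a-b)[:2][::-1])-np.pi/2,s, np.arctan2(*(s-m)[:2][::-1]),np.linalg.norm((s-m)[:2]))
to(m[0],m[1],.079,np.arctan2(*(a-b)[:2][::-1]))
```

```text
[0.5375 0.1189 0.107 ] [0.5179 0.0296 0.108 ] [0.5277 0.0742 0.1075] 0.0913958384839605 yaw -0.21562841489418605 [0.6056 0.0555 0.012 ] -0.23577005715145982 0.08006820330084762
at [0.5368 0.0726 0.1606] yaw 1.3686 tilt 0.03 shift [-0.2 -9.2 81.6] turn 0.0135 t 13.68 open 1.002 F [ 0.6  0.  -0.2] 0.0
```

>>> step_arm(commands=[0, -5, 0, 0.01, 0, 0, -4.4, 10, 0.006, 0, 0, 0, 25, 0, 0.1, 0, 0, 25, 0, 0.3, 0, 0, 15, 0, 0.4, 0, 0, 7, 0, 0.5, 0, 0, 0, 0, 0.6, 0, 0, 0, 0, 0.65, 0, 0, 0, 0, 0.7, 0, 0, 0, 0, 0.72], force=60)

```text
clock: 14.92
ee_pos: [0.5275, 0.0757, 0.0787]
eef_rot: [2.448, 1.968, 0.001]
wrist_force: [0.1, -0.8, -0.1]
opening: 0.277
grasp_force: 0.0
```

>>> step_arm(commands=[0, 0, 0, 0, 0.74, 0, 0, 0, 0, 0.76, 0, 0, 0, 0, 0.78, 0, 0, 0, 0, 0.8, 0, 0, 0, 0, 0.82, 0, 0, 0, 0, 0.84, 0, 0, 0, 0, 0.86, 0, 0, 0, 0, 0.88, 0, 0, 0, 0, 0.9, 0, 0, 0, 0, 0.95])

```text
clock: 16.18
ee_pos: [0.5273, 0.0757, 0.0783]
eef_rot: [-2.449, -1.968, 0.0]
wrist_force: [-2.8, 0.1, 5.3]
opening: 0.153
grasp_force: 58.6
```

>>> step_arm(commands=[0, 0, 0, 0, 1, 0, 0, 0, 0, 1, 0, 0, 0, 0, 1, 0, 0, 0, 0, 1])

```text
clock: 16.68
ee_pos: [0.5273, 0.0757, 0.0783]
eef_rot: [-2.449, -1.968, 0.0]
wrist_force: [-4.3, 1.3, 5.2]
opening: 0.157
grasp_force: 58.8
```

>>> step_arm(commands=[0, 0, -1, 0, 1, 0, 0, -2, 0, 1, 0, 0, -3, 0, 1, 0, 0, -4, 0, 1, 0, 0, -6, 0, 1, 0, 0, -8, 0, 1, 0, 0, -8, 0, 1, 0, 0, -8, 0, 1, 0, 0, -8, 0, 1, 0, 0, -8, 0, 1], force=80)

```text
clock: 17.92
ee_pos: [0.5274, 0.0757, 0.1349]
eef_rot: [2.449, 1.968, 0.0]
wrist_force: [0.5, 0.9, -3.7]
opening: 0.149
grasp_force: 77.9
```

>>> step_arm(commands=[0, 0, -8, 0, 1, 0, 0, -8, 0, 1, 0, 0, -8, 0, 1, 0, 0, -7, 0, 1, 0, 0, -5, 0, 1, 0, 0, -3, 0, 1, 0, 0, -2, 0, 1, 0, 0, -1, 0, 1, 0, 0, 0, 0, 1, 0, 0, 0, 0, 1])

```text
clock: 19.18
ee_pos: [0.5273, 0.0757, 0.1761]
eef_rot: [-2.449, -1.968, 0.0]
wrist_force: [0.5, 0.5, -2.8]
opening: 0.157
grasp_force: 77.9
```

```bash
cat > d.py <<'E'
import sys
from h import *
np.set_printoptions(precision=4,suppress=True)
# dish centre/ball seen in scene+wrist : report where the dark ball lies relative to the dish axis under the TCP
f=sys.argv[1]; snap('wrist',f); snap('scene',f+'s'); s=env.get_state(); p=s['ee_pos']
z=p[2]-.0783
print('seat px wrist',proj(f,[(p[0],p[1],z+.017)]),'scene',proj(f+'s',[(p[0],p[1],z+.017)]),'under z',z,s['clock'],s['wrist_force'],s['opening'])
E
python3 d.py w6; python3 -c "
from h import *
p=(.501,-.2456,-.1108);c0=np.array([.508,-.183]);y=np.array([-np.sin(p[2]),np.cos(p[2])]);d=c0+.078*y;print(d)
to(d[0],d[1],.1783,p[2])
a=cv2.imread('pics/w6.png')[100:380,140:420];u,v=proj('w6s',[(.527,.0745,.11)])[0].astype(int);b=cv2.imread('pics/w6s.png')[v-60:v+80,u-70:u+70]
cv2.imwrite('pics/m6.png',np.hstack([cv2.resize(a,(400,400)),cv2.resize(b,(400,400))]))"
```

```text
seat px wrist [[276.3698 224.8574]] scene [[252.3083 267.2646]] under z 0.09787528718378395 19.275 [-0.2051  0.2961 -2.8341] 0.15196521212638364
[ 0.51662473 -0.1054783 ]
at [0.5273 0.0758 0.1762] yaw 1.3538 tilt 0.01 shift [-179.3   28.5   -2.1] turn 1.4646 t 19.27 open 0.152 F [-0.2  0.3 -2.8] 77.9
```

View pics/m6.png

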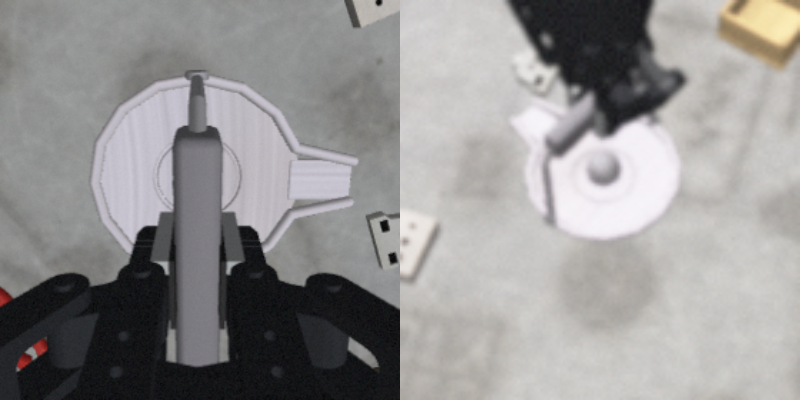

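Ball sits centred in the ring; dish level. Now the quarter turn in place, ramped.

>>> step_arm(commands=[0, 0, 0, 0.01, 1, 0, 0, 0, 0.02, 1, 0, 0, 0, 0.03, 1, 0, 0, 0, 0.04, 1, 0, 0, 0, 0.05, 1, 0, 0, 0, 0.05, 1, 0, 0, 0, 0.05, 1, 0, 0, 0, 0.05, 1, 0, 0, 0, 0.05, 1, 0, 0, 0, 0.05, 1])

```text
clock: 20.52
ee_pos: [0.5274, 0.0757, 0.1763]
eef_rot: [2.793, 1.438, 0.0]
wrist_force: [-0.6, 1.0, -2.2]
opening: 0.146
grasp_force: 77.9
```

>>> step_arm(commands=[0, 0, 0, 0.05, 1, 0, 0, 0, 0.05, 1, 0, 0, 0, 0.05, 1, 0, 0, 0, 0.05, 1, 0, 0, 0, 0.05, 1, 0, 0, 0, 0.05, 1, 0, 0, 0, 0.05, 1, 0, 0, 0, 0.05, 1, 0, 0, 0, 0.05, 1, 0, 0, 0, 0.05, 1])

```text
clock: 21.78
ee_pos: [0.5274, 0.0757, 0.1763]
eef_rot: [3.062, 0.702, -0.0]
wrist_force: [0.3, 0.2, -4.2]
opening: 0.148
grasp_force: 77.9
```

>>> step_arm(commands=[0, 0, 0, 0.05, 1, 0, 0, 0, 0.05, 1, 0, 0, 0, 0.05, 1, 0, 0, 0, 0.05, 1, 0, 0, 0, 0.05, 1, 0, 0, 0, 0.05, 1, 0, 0, 0, 0.05, 1, 0, 0, 0, 0.05, 1, 0, 0, 0, 0.05, 1, 0, 0, 0, 0.045, 1])

```text
clock: 23.02
ee_pos: [0.5274, 0.0757, 0.1763]
eef_rot: [3.141, -0.069, 0.0]
wrist_force: [-0.6, -1.0, -4.1]
opening: 0.151
grasp_force: 77.9
```

>>> step_arm(commands=[0, 0, 0, 0.04, 1, 0, 0, 0, 0.03, 1, 0, 0, 0, 0.015, 1, 0, 0, 0, 0.01, 1, 0, 0, 0, 0, 1, 0, 0, 0, 0, 1])

```text
clock: 23.78
ee_pos: [0.5274, 0.0758, 0.1763]
eef_rot: [3.134, -0.213, -0.0]
wrist_force: [0.3, -0.1, -3.0]
opening: 0.149
grasp_force: 77.9
```

```bash
python3 -c "
from h import *
to(.518,-.1057,.1763,-.1108)"
```

```text
at [0.5274 0.0758 0.1763] yaw -0.136 tilt 0.01 shift [ 15.3 181.1  -0. ] turn -0.0252 t 23.77 open 0.149 F [ 0.3 -0.1 -3. ] 77.9
```

>>> step_arm(commands=[0, 0, 0, -0.005, 1, 0, 0, 0, -0.01, 1, 0, 0, 0, -0.01, 1, 0, 1, 0, 0, 1, 0, 2, 0, 0, 1, 0.2, 4, 0, 0, 1, 0.4, 6, 0, 0, 1, 0.6, 8, 0, 0, 1, 0.7, 10, 0, 0, 1, 0.7, 10, 0, 0, 1])

```text
clock: 25.02
ee_pos: [0.5254, 0.0339, 0.1763]
eef_rot: [3.137, -0.175, 0.0]
wrist_force: [-0.6, -0.8, -3.1]
opening: 0.148
grasp_force: 78.0
```

>>> step_arm(commands=[0.7, 10, 0, 0, 1, 0.7, 10, 0, 0, 1, 0.7, 10, 0, 0, 1, 0.7, 10, 0, 0, 1, 0.7, 10, 0, 0, 1, 0.7, 10, 0, 0, 1, 0.7, 10, 0, 0, 1, 0.7, 10, 0, 0, 1, 0.7, 10, 0, 0, 1, 0.7, 10, 0, 0, 1])

```text
clock: 26.28
ee_pos: [0.5213, -0.0661, 0.1763]
eef_rot: [3.137, -0.175, 0.0]
wrist_force: [-0.2, 0.1, -3.5]
opening: 0.153
grasp_force: 78.0
```

>>> step_arm(commands=[0.6, 10, 0, 0, 1, 0.5, 10, 0, 0, 1, 0.3, 8, 0, 0, 1, 0.2, 6, 0, 0, 1, 0, 4, 0, 0, 1, 0, 2, 0, 0, 1, 0, 0, 0, 0, 1, 0, 0, 0, 0, 1, 0, 0, 0, 0, 1])

```text
clock: 27.4
ee_pos: [0.5185, -0.1052, 0.1763]
eef_rot: [3.137, -0.174, 0.0]
wrist_force: [-0.0, -0.1, -2.6]
opening: 0.15
grasp_force: 78.0
```

```bash
python3 d.py w7
python3 - <<'E'
from h import *
np.set_printoptions(precision=4,suppress=True)
to(.518,-.1057,.1763,-.1108)
# spout: bright low-saturation pixels near the dish in both views; compare with the predicted tip and rim
p=env.get_state()['ee_pos'];u0=p[2]-.0783
c=np.array([p[0]-.0014,p[1]]);yw=-.1108-np.pi/2;x=np.array([np.cos(yw),np.sin(yw)]);y=np.array([-x[1],x[0]])
for f in('w7','w7s'):
    im=cv2.imread(f'pics/{f}.png').astype(int);g=im.mean(2)
    q=lambda a,b,z:proj(f,[(*(c+a*x+b*y),u0+z)])[0]
    print(f,'tip',q(.078,0,.011),'corners',q(.078,.011,.012),q(.078,-.011,.012),'seat',q(0,0,.017))
    a,b=q(.05,0,.013),q(.105,0,.013)
    print('profile along spout 50..105mm, 2.5mm',[int(g[tuple(np.round(q(t,0,.011)).astype(int)[::-1])]) if (0<=q(t,0,.011)).all() and (q(t,0,.011)<[560,420]).all() else -1 for t in np.arange(.05,.106,.0025)])
    print('across at 70mm, -20..20',[int(g[tuple(np.round(q(.07,t,.012)).astype(int)[::-1])]) if (0<=q(.07,t,.012)).all() and (q(.07,t,.012)<[560,420]).all() else -1 for t in np.arange(-.02,.021,.0025)])
E
```

```text
seat px wrist [[277.8514 226.2396]] scene [[295.7487 207.8164]] under z 0.0979989899894516 27.5 [ 0.3785  0.0329 -2.8538] 0.14469606739473498
at [ 0.5185 -0.1053  0.1763] yaw -0.111 tilt 0.0 shift [-0.4  0.5 -0. ] turn -0.0002 t 27.5 open 0.145 F [ 0.4  0.  -2.9] 78.0
w7 tip [383.7846 225.2127] corners [385.737  211.3278] [382.7756 239.6053] seat [278.0682 228.0692]
profile along spout 50..105mm, 2.5mm [200, 199, 200, 200, 200, 200, 199, 201, 199, 201, 200, 201, 167, 103, 102, 100, 104, 104, 102, 100, 105, 104, 103]
across at 70mm, -20..20 [143, 142, 189, 173, 185, 194, 195, 198, 199, 190, 201, 191, 118, 194, 174, 170, 164]
w7s tip [313.6806 188.9063] corners [309.7373 186.6755] [317.7306 190.5816] seat [296.3069 208.0431]
profile along spout 50..105mm, 2.5mm [248, 248, 234, 191, 153, 100, 93, 93, 102, 128, 142, 167, 169, 173, 173, 199, 199, 213, 213, 199, 199, 202, 217]
across at 70mm, -20..20 [120, 122, 107, 107, 106, 106, 103, 118, 102, 120, 103, 118, 107, 119, 119, 106, 117]
```

Run:
```python
from h import *
np.set_printoptions(linewidth=200)
for f in('w6s','w7s'):
    g=cv2.cvtColor(cv2.imread(f'pics/{f}.png'),6)
    u,v={'w6s':(252,267),'w7s':(296,208)}[f];print(f);print(g[v-18:v+19:2,u-24:u+25:2])
# other things left where they were: compare with first picture
a=cv2.GaussianBlur(cv2.imread('pics/s0.png'),(5,5),0).astype(int);b=cv2.GaussianBlur(cv2.imread('pics/w7s.png'),(5,5),0).astype(int)
for n,(x0,y0,x1,y1) in {'terminal':(215,215,245,245),'block':(168,275,200,310)}.items(): print(n,np.abs(a-b)[y0:y1,x0:x1].max())
```

```text
w6s
[[245 244 245 239 212 186 188 182 167 136  94 102 100  47  31  39  41  59 105 170 175 124 157 199 203]
 [244 245 246 242 217 193 181 167 131  92  80  99 100  61  32  56 133 197 229 225 188 166 184 197 203]
 [243 244 240 222 192 177 165 129  90  85 138 128 101  60  52 154 231 241 242 242 233 220 228 216 203]
 [232 241 211 182 176 161 126  88  85 159 227 183 127 116 160 232 242 242 242 242 241 237 222 228 214]
 [229 225 188 127 147 122  88  85 162 230 239 233 218 227 236 241 243 242 242 243 242 242 237 225 227]
 [229 227 198 123  99  86  88 160 229 237 235 230 228 230 234 240 241 242 243 242 242 242 243 237 235]
 [228 218 203 136 102  94 174 232 237 227 217 215 214 205 209 228 233 240 242 242 241 242 243 240 234]
 [232 211 185 163 194 196 232 235 225 223 217 216 212 199 177 209 236 232 242 243 242 242 243 242 234]
 [224 213 160 200 237 236 237 226 222 229 201 208 205 191 162 168 238 234 239 242 242 243 243 242 240]
 [220 226 149 193 236 237 236 225 232 226 174 180 187 172 142 148 235 239 235 242 244 243 242 243 243]
 [225 228 157 175 234 236 233 227 236 234 172 147 148 145 128 167 
[... 2144 characters left out ...]
242 230 211 229 240 244 234 239 244 244 244 240 184 171 224]
 [190 208 241 243 244 244 244 244 241 238 243 244 244 244 244 237 233 243 244 244 245 239 167 165 218]
 [197 189 231 239 243 245 245 244 245 243 239 237 237 235 236 242 243 245 245 244 244 240 174 169 207]
 [195 190 191 229 240 244 245 246 245 245 245 245 245 244 244 245 244 245 245 244 245 236 164 184 155]
 [196 193 188 186 223 242 241 244 245 246 246 246 246 245 246 246 245 245 245 246 242 204 189 170 114]
 [190 192 193 190 191 213 231 240 243 244 245 246 246 246 245 245 244 243 242 234 191 153 154 121 126]
 [189 189 192 198 198 191 185 202 222 235 242 244 245 244 245 242 232 218 192 160 134 133 121 116 162]]
terminal 20
block 20
```

The ball is still centred at the seat pixel inside the ring, the pose is on target, and the gauge block and terminal haven't moved. Handing in.

```bash
python3 -c "
from workcell import env
print(env.job_done())"
```

```text
the job is handed in; nothing more can be done
None
```

The job is handed in at about 27.5 s of the 54 s allowed: the loose bottle stands upright in the middle cell, and the dish is held level and still, 98 mm up (13 mm above the bottles), with the spout tip over the empty end cell to within a few mm by my measurements and the ball centred in its ring. The gauge block and terminal showed no movement in the scene images; I did not check the relay.

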